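# Zero the coffee grinder and back it off two clicks

## Task

Zero the coffee grinder: turn its black knob clockwise, click after click, until you feel the burrs touch, without forcing it. Then tip the red-ball pawl outward so that it stays free, turn the knob back by two clicks (an eighth of a turn) from where the burrs touched, and tip the pawl back into the teeth. Never force the knob back against the pawl, and leave the mug, the jar and the bowl where they are.

Things in the scene. Friction and masses are not known exactly. Their poses are not given: they have to be found in the camera images.
- grinder: White coffee grinder with its hopper taken off, bolted down: a box 190 deep (x) by 270 wide (y) by 130 high mm. Origin: centre of its underside; its front with the spout looks to its own -x. The knob's upright axis stands at (0, 55) mm in its frame, the pawl's level hinge at (0, -40) mm, 150 mm above the counter.
- knob (a joint): Angle of the adjusting knob on top, rad, growing clockwise seen from above (tightening). It carries a 112 mm brass ratchet wheel of 16 teeth: one click is 0.393 rad. Light friction (0.05 N m); it stays where it is left. Clockwise the pawl clicks over the teeth; the other way the pawl blocks it at the next tooth. The burrs touch 0.4 to 1.5 rad clockwise of the start (see burr_axis).
- knob_grip (a point): Centre of the black grip bar, on the knob's axis. The bar is 60 mm long (along this point's x, red mark at the +x end), 14 mm thick (y) and 34 mm high; its underside is 10 mm above the tops of the brass teeth. Grip it across its thickness from above. Clockwise turning turns this frame clockwise.
- pawl (a joint): Tilt of the tumbling pawl, rad: 0 to 0.13 when its tip lies in the teeth, 0.9 when tipped right out. Its upright lever carries a weighted red ball: past about 0.5 it falls outward and stays free at 0.9, below that it falls back into the teeth by its own weight (under 1 N at the ball).
- pawl_ball (a point): Centre of the red ball, 18 mm across, at the end of the pawl's lever, 50 mm from the hinge, which runs along the grinder's x. Engaged, it leans toward the knob, 19 mm to the grinder's +y of the hinge; free, 25 mm to the grinder's -y. It can be pinched along the grinder's x, or pushed, and moved 44 mm along the grinder's y.
- burr_axis (a point): Lower burr inside the grinder, unseen, on the knob's axis, 20 mm below the grinder's top. Where the burrs touch differs each time, is not marked, is not told by this frame's direction and has to be felt: from there the knob resists like a spring, 4 N m per rad beyond its friction. 0.1 N m more turning moment is a clear touch; 0.5 N m damages the burrs.
- mug: White mug, 78 mm across, 88 mm high, handle to one side; standing beside the grinder. Origin: centre of its underside.
- creamer: Amber jar with a yellow lid, 68 mm across, 115 mm high. Origin: centre of its underside.
- sugar_bowl: Blue bowl, 90 mm across, 55 mm high. Origin: centre of its underside.

How it is judged (in metres and radians):
On the way, in this order (a step that is already met when the one before it is completed fails the run):
1. the knob is turned clockwise until the burrs touch (at least 4 N between them for 0.2 s), the pawl in the teeth (contact force between knob_c1 and anything else above 4 N and value of joint pawl below 0.3 rad), for 0.2 s.
2. the pawl is tipped out of the teeth and stays free (value of joint pawl above 0.7 rad), for 0.2 s.
3. with the pawl free the knob is turned back two clicks (give or take a good third of a click) from where the burrs touched (value of joint pawl above 0.5 rad and angle between the x axis of knob_grip and the x axis of burr_axis, either way round between 0.375 and 0.875 rad), for 0.2 s.
At the end, for the whole second after the job is handed in: The knob is at rest two clicks (0.785 rad, give or take at least 0.15) back from where the burrs touch, the pawl lies in the teeth (tilt under 0.17 rad), and mug, jar and bowl stand within 20 mm of where they were (angle between the x axis of knob_grip and the x axis of burr_axis, either way round between 0.375 and 0.875 rad and value of joint pawl below 0.17 rad and velocity of joint knob between -0.05 and 0.05 rad/s and distance of each of mug, creamer, sugar_bowl from where it was at the start of the episode below 0.02 m).
It fails at once if the burrs are jammed together: more than 20 N between them (0.5 N m at the knob beyond its friction) (contact force between knob_c1 and anything else above 20 N).
It fails at once if the knob is forced back against the pawl: more than 20 N between pawl and teeth (0.9 N m at the knob) (contact force between pawl and knob above 20 N).
It fails at once if mug, jar or bowl pushed over or away (distance of any of mug, creamer, sugar_bowl from where it was at the start of the episode above 0.03 m).
It also fails if it takes over 72 s, if anything falls off the work surface, if the arm or the gripper's body presses on something with over 40 N, if the wrist force passes 120 N, or if a joint passes its speed limit or range.

## Robot

A 6-joint arm with a two-finger parallel gripper is mounted at the origin on the work surface. World frame = base frame: x ahead of the robot, y to its left, z up, the work surface at z = 0. Lengths are in mm, angles in rad, forces in N, time in s.
With the tool pointing down it reaches from about 350 to 775 mm from the base axis. Payload 7.3 kg.
Tool frame: the origin (TCP) lies on the centre line of the jaws, within the pads' length; the fingertips stand 17 mm ahead of it and the grasp point (between the pads) lies 2 mm behind it; z points along the fingers, y is the line along which they close (so a half turn about z gives the same grasp; the last joint's range is limited). The gripper opens to 92 mm and grips with 3 to 60 N. Pads are 19 mm wide; open, the fingers measure 130 mm over their backs; the gripper's body (75 mm by 190 mm) begins 47 mm behind the grasp point.
Start: joints at [-1.34, 0.342, 1.524, -0, 1.275, -0.146], TCP at [193.195, -488.179, 243.741] pointing down, gripper open.
Joint ranges: [-2.53, 2.53], [-0.77, 2.02], [0.04, 2.7], [-1, 4.14], [0.28, 2.66], [-3.11, 3.11]. Speed limits (rad/s): [2.57, 2.57, 3.14, 3.14, 3.14, 3.14].

## Interface

Orientations are given as a unit quaternion [w, x, y, z].
In Python, from bench import robot, imaging, telemetry gives the robot as it stands. Calls block until the motion is done:
- robot.goto(position, orientation): joint-space move of the TCP to a pose.
- robot.line_to(position, feed=150, attitude=None, contact_N=None): straight line of the TCP; attitude=None keeps the orientation; feed is the mean speed in mm/s. With contact_N (N) it stops when the force on the tool has changed by that much, and returns True; else False.
- robot.goto_joints(angles): joint-space move.
- robot.grip(opening, force=None): opening from 0.0 (shut) to 1.0 (fully open); force is the grip in N (None keeps the last); returns when the fingers have stopped.
- robot.dwell(seconds).
- robot.ik(position, orientation): joint angles nearest the present ones, or None.
- imaging.get_image(name): name is "side" or "top" or "wrist"; returns a dict with "img" (400x640x3 uint8, red, green, blue), "range_z" (400x640 float32, mm along the optical axis (not along the pixel's ray), 0 where there is no reading), "mtx" (3x3 intrinsics, pixels), "eye" and "rotation" of the camera in the world; the wrist camera has in their place "hand_eye" (4x4, takes a point from camera to tool coordinates, whose origin is the TCP and whose axes are the flange's). Camera axes: x right, y down, z forward; pixel columns grow to the right and rows downward; lengths in mm; the calibration is good to about 2 mm. The wrist camera is an equidistant fisheye: a pixel r from the principal point sees the ray r / f radians off the axis. A picture is of the moment at which its call begins: read the wrist's pose just before it.
A pose or a line that the arm cannot do raises robot.IKError and nothing moves.
- robot.close_job(): hands the job in; it is judged then, once.
Trained networks look in a picture, given as the dict that the camera call returned (one of the last four; its "shot" number tells which), for a name from the list of things; names that differ only in an ending like _2 or _b are one class to them, and where a whole thing is asked for, a point or a joint stands for the part that bears it (a point fixed in the world has none). Each returns a list of dicts, best first, with "conf" (0 to 1); they miss things now and then, are a little off and sometimes report something else, mostly with a low value. They report only what shows in the picture. A call takes as long as a camera call.
- imaging.outline_of(query, picture): "region" (400x640 bool, what is visible of it) and "pixel" ([column, row] in pixels, amid what is visible of it).
Readings, each from a call of its own:
- telemetry.get_t(): time.
- telemetry.get_qpos(): joint angles.
- telemetry.get_joint_velocities(): joint speeds.
- telemetry.get_joint_torque(): joint torques, N m.
- telemetry.get_tool_pos(): TCP position.
- telemetry.get_ee_rot(): TCP orientation.
- telemetry.get_wrist_force(): force on the tool from outside, world axes, zero at the start.
- telemetry.get_torque(): the same for the moment, N m.
- telemetry.get_opening(): opening from 0.0 (shut) to 1.0 (fully open).
- telemetry.get_gripper_force(): force on a finger pad.
Only numpy, scipy, OpenCV 4.12 (cv2) and the standard library are available. Lean on these libraries where they do the work, as an engineer would, in place of code of your own. Each camera call takes 0.05 s, during which the arm holds its last target. There are 200 camera calls.

## Working session

There is one attempt and no reset: what is moved stays moved. The work goes in short steps, each a Python script; the robot and the scene stay as the last script left them, time stands still between calls to the robot, and variables do not carry over. Pictures are saved under pics/ and viewed, at most 10 in all, crops included, and the job is handed in when it is done.

```bash
mkdir -p pics; cat > h.py <<'E'
import numpy as np, cv2
from bench import robot, imaging, telemetry
def cloud(p,mask):
    v,u=np.nonzero(mask&(p["range_z"]>0)); z=p["range_z"][v,u]; K=np.array(p["mtx"])
    c=np.stack([(u-K[0,2])/K[0,0]*z,(v-K[1,2])/K[1,1]*z,z],1)
    return c@np.array(p["rotation"]).T+np.array(p["eye"])
def save(p,n): cv2.imwrite(f"pics/{n}.png",p["img"][:,:,::-1])
E
python3 - <<'E'
from h import *
for cam in ("top","side"):
    p=imaging.get_image(cam); save(p,cam+"0"); print(cam,np.round(p["eye"]),p["mtx"][0][0])
    for n in ("grinder","knob_grip","pawl_ball","mug","creamer","sugar_bowl"):
        for d in imaging.outline_of(n,p)[:2]:
            c=cloud(p,d["region"]); print(n,round(d["conf"],2),np.round(d["pixel"]),len(c),np.round(np.median(c,0)) if len(c) else "",np.round(np.percentile(c,[2,98],axis=0)).tolist() if len(c) else "")
print(telemetry.get_ee_rot(),telemetry.get_t())
E
```

```text
top [ 506.   15. 1153.] 421.10361891768395Traceback (most recent call last):
  File "<stdin>", line 6, in <module>
  File "h.py", line 6, in cloud
    return c@np.array(p["rotation"]).T+np.array(p["eye"])
           ~^~~~~~~~~~~~~~~~~~~~~~~~~~
ValueError: matmul: Input operand 1 has a mismatch in its core dimension 0, with gufunc signature (n?,k),(k,m?)->(n?,m?) (size 4 is different from 3)
```

Rotation is a quaternion.

```bash
cat > h.py <<'E'
import numpy as np, cv2
from scipy.spatial.transform import Rotation as R
from bench import robot, imaging, telemetry
def rot(q): q=np.array(q); return R.from_quat(q[[1,2,3,0]]).as_matrix()
def cloud(p,mask):
    v,u=np.nonzero(mask&(p["range_z"]>0)); z=p["range_z"][v,u]; K=np.array(p["mtx"])
    c=np.stack([(u-K[0,2])/K[0,0]*z,(v-K[1,2])/K[1,1]*z,z],1)
    return c@rot(p["rotation"]).T+np.array(p["eye"])
def save(p,n): cv2.imwrite(f"pics/{n}.png",p["img"][:,:,::-1])
E
python3 - <<'E'
from h import *
for cam in ("top","side"):
    p=imaging.get_image(cam); save(p,cam+"0"); print(cam,np.round(p["eye"]),p["rotation"])
    for n in ("grinder","knob_grip","pawl_ball","mug","creamer","sugar_bowl"):
        for d in imaging.outline_of(n,p)[:2]:
            c=cloud(p,d["region"]); print(n,round(d["conf"],2),np.round(d["pixel"]),len(c),np.round(np.median(c,0)) if len(c) else "",np.round(np.percentile(c,[2,98],axis=0)).tolist() if len(c) else "")
print(telemetry.get_ee_rot(),telemetry.get_t())
E
```

```text
top [ 506.   15. 1153.] [-0.02860106  0.71279706 -0.69951611  0.04218462]
grinder 0.74 [352. 242.] 8690 [516. -92. 125.] [[398.0, -227.0, 98.0], [628.0, 37.0, 187.0]]
knob_grip 0.69 [334. 247.] 1639 [500. -42. 141.] [[452.0, -91.0, 136.0], [550.0, 5.0, 190.0]]
pawl_ball 0.46 [368. 238.] 97 [ 526. -115.  198.] [[516.0, -127.0, 124.0], [537.0, -87.0, 207.0]]
mug 0.84 [271. 285.] 914 [399. 127.   7.] [[343.0, 87.0, -0.0], [443.0, 159.0, 89.0]]
creamer 0.63 [437. 210.] 810 [ 600. -299.  111.] [[570.0, -338.0, -1.0], [630.0, -279.0, 118.0]]
sugar_bowl 0.81 [349. 171.] 860 [703. -84.  24.] [[658.0, -120.0, 1.0], [736.0, -40.0, 56.0]]
side [117. 552. 955.] [ 0.13211873 -0.33522803  0.87036038 -0.33561827]
grinder 0.65 [375. 227.] 7887 [490. -37. 124.] [[389.0, -216.0, 26.0], [621.0, 58.0, 186.0]]
knob_grip 0.79 [368. 219.] 1324 [491. -35. 143.] [[447.0, -91.0, 133.0], [549.0, 10.0, 191.0]]
pawl_ball 0.65 [380. 183.] 50 [ 524. -113.  194.] [[515.0, -122.0, 154.0], [531.0, -86.0, 208.0]]
mug 0.85 [357. 309.] 1488 [403. 127.  50.] [[337.0, 89.0, 3.0], [440.0, 163.0, 89.0]]
creamer 0.56 [398. 162.] 574 [ 593. -296.   96.] [[569.0, -336.0, 51.0], [627.0, -278.0, 117.0]]
sugar_bowl 0.72 [319. 199.] 656 [706. -92.  34.] [[655.0, -120.0, 3.0], [736.0, -38.0, 56.0]]
sugar_bowl 0.43 [374. 219.] 1265 [490. -35. 143.] [[448.0, -89.0, 135.0], [547.0, 10.0, 191.0]]
[ 7.85940604e-05  9.82302196e-01  1.87302938e-01 -6.95561539e-06] 0.8
```

View pics/top0.png

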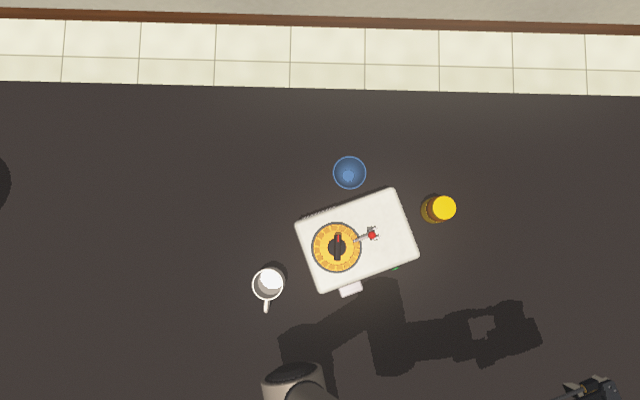

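View pics/side0.png

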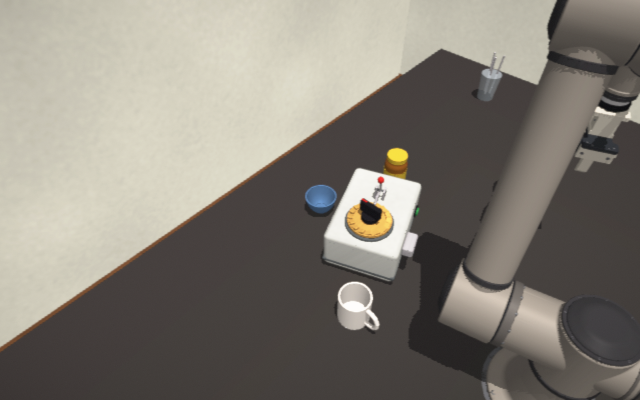

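Top view: the grinder is at about (357,241) with its spout facing the robot. The knob is at (336,247) with the bar nearly vertical in the image and its red end up, and the ball is at (372,233). The side view agrees. Next I'll compute the axes and go above the knob for a close look.

```bash
cat >> h.py <<'E'
def down(a): # tool z down, tool x at world yaw a (tool y at a-90deg)
    q=(R.from_euler('z',a)*R.from_euler('x',np.pi)).as_quat(); return q[[3,0,1,2]]
def yaw():
    m=rot(telemetry.get_ee_rot()); return np.arctan2(m[1,0],m[0,0])
def pca(c):
    m=c[:,:2].mean(0); w,v=np.linalg.eigh(np.cov((c[:,:2]-m).T)); return v[:,1],np.sqrt(w)
def rect(c): return cv2.minAreaRect(c[:,:2].astype(np.float32))
E
python3 - <<'E'
from h import *
for cam in ("top","side"):
    p=imaging.get_image(cam)
    c=cloud(p,imaging.outline_of("grinder",p)[0]["region"]); g=c[(abs(c[:,2]-130)<4)]
    print(cam,"grinder",rect(g))
    k=cloud(p,imaging.outline_of("knob_grip",p)[0]["region"])
    w=k[abs(k[:,2]-142)<8]; b=k[k[:,2]>165]
    print(" wheel",cv2.minEnclosingCircle(w[:,:2].astype(np.float32)))
    v,s=pca(b); print(" bar",b.mean(0),len(b),rect(b),np.arctan2(v[1],v[0]),s, b[:,2].max())
    c=cloud(p,imaging.outline_of("pawl_ball",p)[0]["region"]); c=c[c[:,2]>188]; print(" ball",c.mean(0),len(c))
for a in (-1.57,0,1.57,3.14): 
    q=robot.ik([500,-40,260],down(a)); print(a,None if q is None else np.round(q,2))
E
```

```text
top grinder ((519.8291015625, -96.60765075683594), (174.23805236816406, 254.2509765625), 22.424558639526367)Traceback (most recent call last):
  File "<stdin>", line 6, in <module>
IndexError: list index out of range
```

```bash
cat >> h.py <<'E'
def out(n,p,tries=3):
    for _ in range(tries):
        r=imaging.outline_of(n,p)
        if r: return r[0]["region"]
    return np.zeros((400,640),bool)
def wcloud(p,pose,mask):
    v,u=np.nonzero(mask&(p["range_z"]>0)); z=p["range_z"][v,u]; K=np.array(p["mtx"])
    x=(u-K[0,2])/K[0,0]; y=(v-K[1,2])/K[1,1]; t=np.hypot(x,y)+1e-9; s=np.tan(t)/t
    c=np.stack([x*s*z,y*s*z,z],1); H=np.array(p["hand_eye"]); c=c@H[:3,:3].T+H[:3,3]
    return c@rot(pose[1]).T+np.array(pose[0])
def analyse(gc):
    g=gc("grinder"); g=g[abs(g[:,2]-130)<4]
    if len(g)>9: print(" grinder",len(g),rect(g))
    k=gc("knob_grip"); w=k[abs(k[:,2]-142)<8]; b=k[k[:,2]>170]
    if len(w)>9: print(" wheel",cv2.minEnclosingCircle(w[:,:2].astype(np.float32)))
    if len(b)>9:
        v,s=pca(b); print(" bar",b.mean(0),len(b),rect(b),np.arctan2(v[1],v[0]),s,np.percentile(b[:,2],98))
    c=gc("pawl_ball"); c=c[c[:,2]>188]; print(" ball",c.mean(0) if len(c) else None,len(c))
E
python3 - <<'E'
from h import *
for cam in ("top","side"):
    p=imaging.get_image(cam); print(cam); analyse(lambda n:cloud(p,out(n,p)))
for a in (-1.57,0,1.57,3.14): 
    q=robot.ik([500,-44,300],down(a)); print(a,None if q is None else np.round(q,2))
robot.goto([500,-44,300],down(0.0))
robot.dwell(.2)
pose=(telemetry.get_tool_pos(),telemetry.get_ee_rot())
p=imaging.get_image("wrist"); save(p,"w1"); print("wrist",np.round(pose[0],1),telemetry.get_qpos()); analyse(lambda n:wcloud(p,pose,out(n,p)))
print(telemetry.get_t(),telemetry.get_wrist_force(),telemetry.get_torque())
E
```

```text
top
 grinder 1109 ((518.2925415039062, -95.1397705078125), (176.77102661132812, 252.66998291015625), 21.756603240966797)
 wheel ((499.9578857421875, -43.55594253540039), 55.82330322265625)
 bar [499.42995647 -43.25726793 188.23614691] 162 ((500.3936767578125, -43.010154724121094), (56.768089294433594, 13.039728164672852), 0.5108304023742676) 3.133102298345603 [ 4.09741328 17.05957304] 192.49929949416776
 ball None 0
side
 grinder 857 ((516.3681030273438, -89.30601501464844), (173.10377502441406, 253.87274169921875), 20.26533317565918)
 wheel ((498.5471496582031, -42.42808151245117), 58.31732177734375)
 bar [496.20448555 -39.49999562 183.70592482] 214 ((499.3333740234375, -41.79521942138672), (61.03970718383789, 17.010866165161133), 3.49471116065979) -3.1183272428841655 [ 3.86609884 17.52674189] 191.89667434052134
 ball [ 526.87376573 -115.98160358  201.94005425] 41
-1.57 [-0.24  0.26  1.48 -0.    1.4   2.9 ]
0 [-0.24  0.26  1.48 -0.    1.4   1.33]
1.57 [-0.24  0.26  1.48  0.    1.4  -0.24]
3.14 [-0.24  0.26  1.48  0.    1.4  -1.81]
wrist [499.9 -44.6 299.9] [-2.41609337e-01  2.60126053e-01  1.48344700e+00 -6.32263500e-06
  1.39817681e+00  1.33008691e+00]
 grinder 2880 ((522.2527465820312, -93.57803344726562), (169.71507263183594, 246.6096649169922), 20.922910690307617)
 ball [ 532.52632232 -117.27255549  203.89463069] 366
3.9083 [ 0.22053634 -0.2901548   0.74230018] [ 0.00190529  0.01924014 -0.00721155]
```

View pics/w1.png

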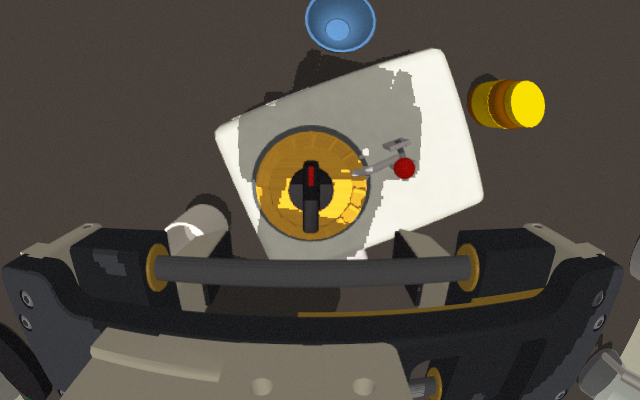

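The bar lies along world x (yaw about 0), centred at (500,-43) with its top at about 190. In the wrist view the knob is at (311,190) and the ball at (404,168), with no clutter around the knob. Now grip it with yaw π, which leaves wrist range for clockwise turning.

```bash
python3 - <<'E'
from h import *
P=[500,-43]
robot.goto([*P,260],down(np.pi)); robot.grip(0.5)
t0=telemetry.get_t(); tau0=telemetry.get_torque()[2]
hit=robot.line_to([*P,177],feed=80,contact_N=8); print("hit",hit)
robot.grip(0.0,force=25)
robot.dwell(.2)
print(telemetry.get_t(),telemetry.get_opening()*92,telemetry.get_gripper_force(),np.round(telemetry.get_wrist_force(),2),np.round(telemetry.get_torque(),3),tau0,telemetry.get_tool_pos(),yaw())
for d in (.05,.1,.15):
    robot.goto([*P,177],down(np.pi-d)); a=telemetry.get_torque()[2]; robot.dwell(.1)
    print(d,round(telemetry.get_t(),2),yaw(),np.round(a,3),np.round(telemetry.get_torque(),3),np.round(telemetry.get_wrist_force(),1))
E
```

```text
hit False
9.45 13.640325013382757 24.992058277130127 [-0.28 -1.54  1.31] [-0.059 -0.04   0.007] -0.057239855225835384 [500.03896347 -43.13213782 177.07921687] 3.141582709451633
0.05 9.8 3.092704381555676 -0.107 [-0.034 -0.079 -0.044] [-0.4 -1.   0.8]
0.1 10.15 3.043016922317924 -0.017 [ 0.067 -0.085 -0.065] [ 0.1 -0.9  2. ]
0.15 10.5 2.993121700026957 -0.069 [ 0.211 -0.105  0.006] [0.4 0.1 2. ]
```

```bash
cat >> h.py <<'E'
P=[500,-43]
def mz(n=8):
    a=[]
    for _ in range(n): robot.dwell(.015); a.append([telemetry.get_torque()[2],telemetry.get_joint_torque()[5]])
    return np.mean(a,0)
E
python3 - <<'E'
from h import *
base=[]; 
d=.2
while d<1.62:
    robot.goto([*P,177],down(np.pi-d)); m=mz()
    print(round(d,3),round(yaw(),3),np.round(m,3),round(telemetry.get_t(),2))
    if len(base)>=5:
        dv=m[0]-np.median(base)
        if abs(dv)>.09:
            m=mz(12); dv=m[0]-np.median(base); print("recheck",dv)
            if abs(dv)>.09: break
    base.append(m[0]); base=base[-10:]
    d+= .05 if d<.34 else .03
print(np.median(base),np.round(telemetry.get_wrist_force(),1))
E
```

```text
0.2 2.943 [-0.044 -0.012] 10.88
0.25 2.893 [-0.049 -0.008] 11.27
0.3 2.844 [-0.048 -0.014] 11.65
0.35 2.794 [-0.04  -0.027] 12.03
0.38 2.764 [-0.049 -0.034] 12.42
0.41 2.734 [-0.044 -0.037] 12.8
0.44 2.704 [-0.067 -0.042] 13.18
0.47 2.674 [-0.041 -0.039] 13.57
0.5 2.644 [-0.041 -0.027] 13.95
0.53 2.614 [-0.043 -0.028] 14.33
0.56 2.584 [-0.029 -0.027] 14.72
0.59 2.554 [-0.055 -0.026] 15.1
0.62 2.524 [-0.048 -0.026] 15.48
0.65 2.494 [-0.046 -0.026] 15.87
0.68 2.464 [-0.01  -0.025] 16.25
0.71 2.434 [-0.056 -0.025] 16.63
0.74 2.404 [-0.019 -0.031] 17.02
0.77 2.374 [-0.041 -0.031] 17.4
0.8 2.344 [-0.06  -0.031] 17.78
0.83 2.314 [-0.052 -0.037] 18.17
0.86 2.284 [-0.042 -0.038] 18.55
0.89 2.254 [-0.023 -0.023] 18.93
0.92 2.224 [-0.054 -0.024] 19.32
0.95 2.194 [-0.024 -0.023] 19.7
0.98 2.164 [-0.047 -0.023] 20.08
1.01 2.134 [-0.012 -0.023] 20.47
1.04 2.104 [-0.04  -0.023] 20.85
1.07 2.074 [-0.038 -0.023] 21.23
1.1 2.044 [-0.04  -0.022] 21.62
1.13 2.014 [-0.043 -0.028] 22.0
1.16 1.984 [-0.001  0.007] 22.38
1.19 1.954 [0.066 0.07 ] 22.77
recheck 0.09230084756960014
-0.03898698597457795 [ 5.7 11.6  1.3]
```

```bash
python3 - <<'E'
from h import *
for d in (1.205,1.22,1.235):
    robot.goto([*P,177],down(np.pi-d)); m=mz(10); print(d,np.round(m,3),np.round(telemetry.get_wrist_force(),1),telemetry.get_t())
    if m[1]+.025>.19: break
robot.dwell(.5)
print(np.round(mz(),3))
robot.grip(.5)
robot.line_to([*P,235],feed=120)
robot.line_to([*P,300],feed=200)
pose=(telemetry.get_tool_pos(),telemetry.get_ee_rot())
p=imaging.get_image("wrist"); save(p,"w2"); analyse(lambda n:wcloud(p,pose,out(n,p)))
for cam in ("top","side"):
  p=imaging.get_image(cam); print(cam); analyse(lambda n:cloud(p,out(n,p)))
for a in (22,112,-68,202):
    q=robot.ik([530,-110,260],down(np.radians(a))); print(a,None if q is None else np.round(q,2))
print(telemetry.get_t())
E
```

```text
1.205 [0.112 0.112] [ 5.4 10.4  0.6] 23.3833
1.22 [0.135 0.149] [ 5.2 11.1  0.8] 23.8
1.235 [0.189 0.188] [ 5.9 10.4  0.7] 24.2167
[0.2   0.184]
 grinder 2073 ((515.4733276367188, -81.97836303710938), (167.86270141601562, 224.68031311035156), 20.10895538330078)
 wheel ((501.97216796875, -42.46882629394531), 56.063419342041016)
 bar [501.09394527 -40.33766654 189.24017275] 1167 ((501.7720031738281, -42.37849807739258), (14.644930839538574, 60.06788635253906), 22.252681732177734) 1.9738510508002842 [ 4.01541165 17.44193541] 191.81471870197782
 ball [ 530.54479028 -116.92629137  204.67281715] 214
top
 grinder 243 ((522.2010498046875, -94.12237548828125), (168.41981506347656, 249.97996520996094), 22.502182006835938)
 ball [483.9602839  -20.21493991 589.25931502] 11
side
 grinder 841 ((517.7664794921875, -91.89006042480469), (174.8924102783203, 250.59446716308594), 21.227249145507812)
 wheel ((499.1826171875, -42.725975036621094), 57.00110626220703)
 bar [496.08955268 -37.66159452 185.98005388] 156 ((498.9781188964844, -41.950439453125), (14.121871948242188, 62.99103927612305), 22.70885467529297) 1.9515162985830656 [ 4.26211825 18.81639085] 191.99890937663196
 ball [ 524.69842341 -113.13596872  201.74933736] 24
22 [-0.35  0.36  1.45 -0.    1.33  0.84]
112 [-0.35  0.36  1.45  0.    1.33 -0.73]
-68 [-0.35  0.36  1.45 -0.    1.33  2.41]
202 [-0.35  0.36  1.45  0.    1.33 -2.3 ]
27.375
```

View pics/w2.png

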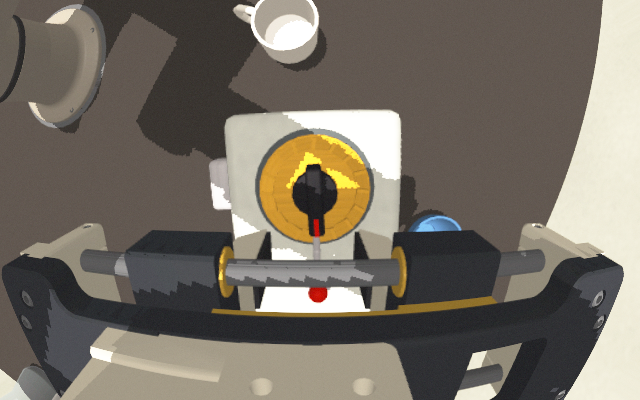

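Felt about +0.21 N m, so the touch is at d of about 1.15 rad. In the wrist view the red bar end points straight at the ball (318,293), and there is room between bar and ball for the closed fingers. Now push the ball outward along the grinder's -y.

```bash
cat >> h.py <<'E'
ga=np.radians(21.5); gy=np.array([-np.sin(ga),np.cos(ga)])
H=np.array(P)-95*gy   # hinge in plan
def at(s,z): return [*(H+s*gy),z]
A=down(ga+np.pi/2)
E
python3 - <<'E'
from h import *
robot.grip(0,force=20)
robot.goto(at(46.5,250),A)
print(robot.line_to(at(46.5,211),feed=80,contact_N=6))
for s in (35,25,15,8,2):
    robot.line_to(at(s,211),feed=50); print(s,np.round(np.array(telemetry.get_wrist_force())[:2]@gy,2))
robot.dwell(.3)
robot.line_to(at(4,260),feed=120); robot.goto(at(70,330),A)
p=imaging.get_image("side"); save(p,"s3"); analyse(lambda n:cloud(p,out(n,p)))
pose=(telemetry.get_tool_pos(),telemetry.get_ee_rot())
p=imaging.get_image("wrist"); save(p,"w3"); analyse(lambda n:wcloud(p,pose,out(n,p)))
print("hinge",H,"free ball exp",H-25*gy,telemetry.get_t())
E
```

```text
False
35 -0.27
25 0.05
15 0.34
8 0.75
2 -0.17
 grinder 873 ((518.0274658203125, -90.87519836425781), (176.71070861816406, 254.17367553710938), 19.24422836303711)
 wheel ((500.2887268066406, -41.71769714355469), 57.56300735473633)
 bar [495.77558128 -36.75663864 186.03955495] 145 ((498.3309020996094, -40.509315490722656), (14.300996780395508, 58.20869827270508), 22.46143913269043) 1.9472640680911846 [ 4.28741609 18.01134431] 192.3595849194664
 ball [ 539.20585057 -147.78824443  196.37576426] 44
 grinder 1993 ((505.438720703125, -50.658973693847656), (167.66091918945312, 154.60060119628906), 21.564064025878906)
 wheel ((502.09112548828125, -42.77328109741211), 56.328651428222656)
 bar [501.87204232 -41.79334688 189.61400947] 965 ((502.2813415527344, -42.71442413330078), (13.992633819580078, 59.907005310058594), 22.916606903076172) 1.9726945148838577 [ 3.97855096 17.10671634] 191.98508524793098
 ball None 0
hinge [ 534.81761654 -131.38966896] free ball exp [ 543.98014721 -154.65010816] 32.7333
```

View pics/w3.png

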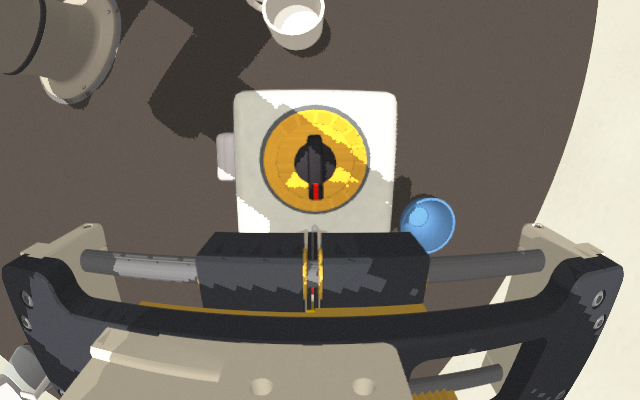

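Ball moved outward. One clear look from another wrist yaw to confirm.

```bash
python3 - <<'E'
from h import *
robot.goto([500,-60,310],down(0.6))
pose=(telemetry.get_tool_pos(),telemetry.get_ee_rot())
p=imaging.get_image("wrist"); save(p,"w4"); analyse(lambda n:wcloud(p,pose,out(n,p)))
m=out("pawl_ball",p); c=wcloud(p,pose,m&(p["img"][:,:,0]>120)&(p["img"][:,:,1]<60)); print(len(c),(c[:,:2]-H)@gy if len(c)<5 else np.percentile((c[:,:2]-H)@gy,[5,50,95]),np.percentile(c[:,2],95) if len(c) else 0)
print(telemetry.get_t())
E
```

```text
grinder 2438 ((525.7874145507812, -92.9688720703125), (162.12863159179688, 248.1635284423828), 22.055837631225586)
 wheel ((501.8701477050781, -42.30643844604492), 56.496253967285156)
 bar [503.55678802 -41.92287483 187.63945182] 1278 ((502.1806335449219, -42.688819885253906), (15.264730453491211, 60.86531448364258), 23.42215919494629) 1.9774913715544704 [ 4.32577961 16.88245969] 191.7457724705804
 ball [ 543.21227474 -145.35491115  197.45598349] 323
246 [-29.33612137 -22.13867552 -17.19136041] 202.43979335727968
34.2083
```

View pics/w4.png

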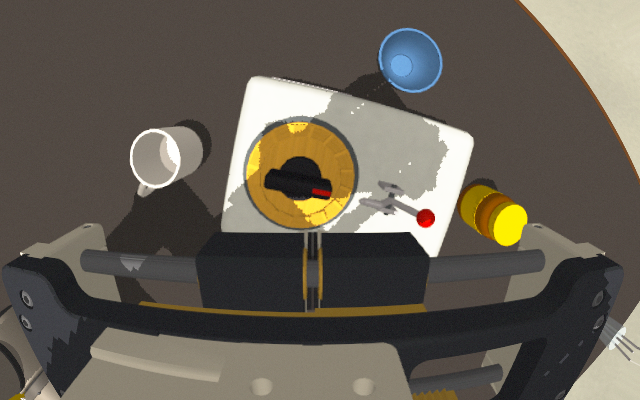

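The ball is at (426,218), about 23 mm to the grinder's -y of the hinge, so the pawl is free. Regrip the knob and turn it back two clicks.

```bash
python3 - <<'E'
from h import *
robot.goto([*P,250],down(np.pi-1.16)); robot.grip(.5)
robot.line_to([*P,177],feed=80,contact_N=8)
robot.grip(0,force=25); print(np.round(mz(),3),telemetry.get_opening()*92)
for d in np.arange(1.06,.36,-.1):
    robot.goto([*P,177],down(np.pi-max(d,.37))); m=mz(3); print(round(d,2),np.round(m,3))
    if abs(m[1])>.35: print("STOP"); break
robot.goto([*P,177],down(np.pi-.37)); robot.dwell(.4)
robot.grip(.5); robot.line_to([*P,300],feed=150)
pose=(telemetry.get_tool_pos(),telemetry.get_ee_rot())
p=imaging.get_image("wrist"); save(p,"w5"); analyse(lambda n:wcloud(p,pose,out(n,p)))
print(telemetry.get_t())
E
```

```text
[0.036 0.041] 13.779629546485586
1.06 [ 0.076 -0.037]
0.96 [ 0.078 -0.038]
0.86 [ 0.061 -0.038]
0.76 [ 0.057 -0.039]
0.66 [ 0.054 -0.042]
0.56 [ 0.067 -0.045]
0.46 [ 0.054 -0.045]
 grinder 2177 ((517.7807006835938, -82.76228332519531), (168.5264129638672, 224.8546142578125), 21.723949432373047)
 ball None 0
42.9583
```

```bash
python3 - <<'E'
from h import *
robot.grip(0,force=20)
robot.goto(at(-55,260),A)
print(robot.line_to(at(-55,207),feed=80,contact_N=6))
for s in (-42,-32,-24,-16,-8):
    robot.line_to(at(s,207),feed=50); print(s,np.round(np.array(telemetry.get_wrist_force())[:2]@gy,2))
robot.dwell(.3)
robot.line_to(at(-14,260),feed=120); robot.goto([490,-60,320],down(0.3))
robot.dwell(.3)
pose=(telemetry.get_tool_pos(),telemetry.get_ee_rot())
p=imaging.get_image("wrist"); save(p,"w6"); analyse(lambda n:wcloud(p,pose,out(n,p)))
m=out("pawl_ball",p); c=wcloud(p,pose,m&(p["img"][:,:,0]>120)&(p["img"][:,:,1]<60)); print(len(c),np.percentile((c[:,:2]-H)@gy,[5,50,95]) if len(c) else 0)
for n in ("mug","creamer","sugar_bowl"):
    c=wcloud(p,pose,out(n,p)); print(n,np.round(np.percentile(c,[2,98],axis=0)).tolist() if len(c) else None)
print(telemetry.get_t())
E
```

```text
False
-42 -0.12
-32 -0.07
-24 0.25
-16 0.07
-8 0.36
 grinder 2653 ((521.7544555664062, -93.52055358886719), (168.11631774902344, 246.31622314453125), 21.263423919677734)
 wheel ((501.9267272949219, -42.8485221862793), 56.2241096496582)
 bar [503.4415431  -42.62918646 188.90405546] 1074 ((502.466552734375, -42.7203369140625), (14.964187622070312, 59.86431884765625), 68.54557800292969) 2.7733343985350616 [ 4.1621802 17.2161325] 192.00315339941676
 ball [502.6412328  -42.86434401 189.84425807] 924
71 [75.29063206 80.1436401  84.75110305]
mug [[342.0, 87.0, 3.0], [445.0, 161.0, 89.0]]
creamer [[573.0, -334.0, 8.0], [634.0, -277.0, 116.0]]
sugar_bowl [[660.0, -119.0, 4.0], [739.0, -39.0, 56.0]]
50.1417
```

View pics/w6.png

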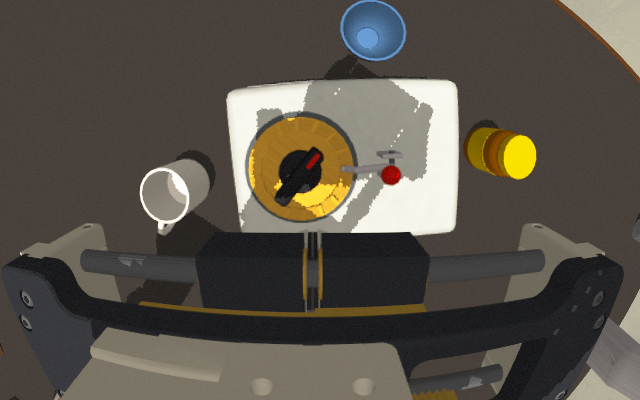

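The pawl tip is on the wheel's rim with the ball at (391,175), and the bar is 0.80 rad back from where it rested after the touch. I'll check the ball offset numerically before handing in.

```bash
python3 - <<'E'
from h import *
pose=(telemetry.get_tool_pos(),telemetry.get_ee_rot())
p=imaging.get_image("wrist"); m=np.zeros((400,640),bool); m[163:188,378:404]=1
i=p["img"].astype(int); c=wcloud(p,pose,m&(i[:,:,0]>90)&(i[:,:,1]<60)); c=c[c[:,2]>185]
s=(c[:,:2]-H)@gy; print(len(c),np.percentile(s,[5,50,95]),np.percentile(c[:,2],[5,95]))
if np.median(s)>13: robot.close_job(); print("handed in")
E
```

```text
287 [ 7.30103294 14.47142913 20.81310599] [200.11854728 207.25223759]
the job is handed in; nothing more can be done
handed in
```

I turned the grinder's knob clockwise until the burrs touched (about 0.2 N m felt), tipped the pawl out, turned the knob back about 0.8 rad, tipped the pawl back into the teeth and handed the job in; mug, jar and bowl have not moved in the last view, but I have not seen the verdict.

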